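# Load the next wax blank and hold the mill guard open

## Robot

A 7-joint arm with a two-finger parallel gripper is mounted at the origin on the work surface. World frame = base frame: x ahead of the robot, y to its left, z up, the work surface at z = 0. Lengths are in m, angles in degrees, forces in N, time in s.
With the tool pointing down it reaches from about 0.425 to 1.025 m from the base axis. Payload 3.6 kg.
Tool frame: the origin (TCP) lies at the very end of the fingers, on their centre line; the grasp point (between the pads) lies 19 mm behind it (bot.tcp_to_grasp is the distance from the TCP to the grasp point, in m); z points along the fingers, y is the line along which they close (so a half turn about z gives the same grasp; the last joint's range is limited). The gripper opens to 85 mm and grips with 20 to 120 N. Pads are 22 mm wide; open, the fingers measure 114 mm over their backs; the gripper's body (76 mm by 85 mm) begins 54 mm behind the grasp point. The pads swing forward as they close: fully open they stand 13 mm farther back than shut.
Start: joints at [63.856, 33.873, 2.773, 92.16, -1.908, 54.013, -1.931], TCP at [0.257, -0.678, 0.231] pointing down, gripper open.
Joint ranges: [-153.93, 153.93], [-27.13, 128.08], [-72.61, 78.16], [10.71, 143.7], [-87.88, 267.88], [4.46, 118.87], [-176.78, 176.78]. Speed limits (degrees/s): [147.25, 147.25, 180, 180, 180, 180, 180].

## Interface

Orientations are given as a 3x3 rotation matrix whose columns are the frame's x, y, z axes.
In Python, from plant import bot gives the robot as it stands.
- The arm moves only by the tool arm_command, never from a script. Its argument "series" is a list of rows, each an object with "travel": the shift along the world's x, y, z in cm, a list of three; "spin": the turn about the world's z in degrees; "gripper": the finger opening in cm, from 0 to 8.54. In form: [{"travel": [x, y, z], "spin": spin, "gripper": gripper}, ...]. A call has 1 to 10 rows; each row shifts and turns the commanded pose from where the row before left it; what a row does not reach is not made up. A row lasts 1/10 s, in which the tool goes at most 50 mm and 8.59 degrees, less where a joint would pass 70% of its speed; a pose out of reach is approached as far as the arm can. A call is refused whole if a number of a shift passes 5 or a number of a turn 8.59, either way. A call with a gripper value outside its range is refused whole. The fingers move at their own pace and stop on an object; "force" is the grip in N (left out, the last holds). Time passes only in rows, so rows that do not move let the fingers close. It gives the time, the measured TCP pose, the force, the opening and the grip force at its end, in the units of the state.
- bot.state(): the state, without advancing time (a new reading comes with each control period).
- bot.get_image(name): name is "scene" or "top" or "wrist"; returns a dict with "pixels" (480x640x3 uint8, red, green, blue), "fx", "fy", "cx", "cy" (pixels), "k1" (the pictures are not rectified: a ray, as slopes to the right and down, at radius r is drawn at 1 + k1 r^2 times it, then the intrinsics apply), "R" (3x3) and "t" (3): a world point X has camera coordinates R X + t. Camera axes: x right, y down, z forward; pixel columns grow to the right and rows downward; lengths in m; the calibration is good to about 2 mm. A picture is of the moment at which its call begins. There is no depth.
- bot.hand_in(): hands the job in; it is judged then, once.
The state is a dict: "clock": time; "joint_pos": joint angles; "qvel": joint speeds; "tau": joint torques, N m; "position": TCP position; "eef_rot": TCP orientation; "wrist_force": force on the tool from outside, world axes, zero at the start; "wrist_torque": the same for the moment, N m; "grip_width": opening from 0.0 (shut) to 1.0 (fully open); "grip_force": force on a finger pad.
Only numpy, scipy, OpenCV 4.12 (cv2) and the standard library are available. Lean on these libraries where they do the work, as an engineer would, in place of code of your own. Each camera call takes 0.05 s, during which the arm holds its last target. There are 200 camera calls.

## Task

Put the loose green wax blank into the empty yellow-floored nest of the tray, standing flat on the nest floor with its brass spigot pointing the same way as on the blank already there. Then lift the clear guard of the milling box by its red bar handle to 45 degrees, in line with the red stripe, and finish while still holding it there by the handle, because it falls shut when let go. Leave the loaded blank, the jar, the screwdriver and the blue clamp where they are.

Things in the scene. Friction and masses are not known exactly. Their poses are not given: they have to be found in the camera images.
- blank: Loose green wax block 50 long (x) x 24 wide (y) x 36 high mm with a brass spigot, 12 mm diameter, 14 long, in the middle of its +x end; about 70 g. Origin: centre of the underside of its overall 64 mm length (wax spans x -32 to +18 mm, spigot +18 to +32). Starts upright on the table at any yaw. Grip it across its 24 mm width (y), fingertips about 9 mm above its underside.
- blank_spigot (a point): End of the loose blank's spigot, 32 mm along the blank's +x from its origin and 18 mm above its underside.
- loaded_blank: Identical blank already standing in the other nest of the tray, its spigot (its +x) along the tray's +x; to be left alone.
- tray: Grey tray fixed to the table, 88 (x) x 170 (y) mm, floor 6 mm thick, two nests side by side, centres 40 mm either side of the middle along y. Each nest is a 72 (x) x 32 (y) mm pocket with 4 mm walls rising 6 mm above its floor (12 mm above the table). Origin: centre of its underside. Either nest may be the empty one. Yaw varies.
- free_nest: Thin (0.6 mm) fixed yellow sheet, 68 x 28 mm, on the floor of the empty nest. Origin: its underside, centre of the nest, 6 mm above the table. Its x axis is the nest's length, and the spigot must point along its +x, the same as the loaded blank's. A blank in the nest stands on this sheet.
- mill_box: Fixed open-topped aluminium milling box, 200 (x) x 240 (y) x 90 (z) mm, under the clear guard. Origin: centre of its underside. The hinge runs along its y at its +x rim, away from the robot; the handle sticks out over its -x front. A white plate 4 mm thick, 180 mm high above the table, stands on its +y side with a red stripe at 45 degrees through the hinge line. Position, yaw vary.
- guard (a joint): Guard angle, rad: 0 is shut (level), growing as the handle edge rises; 0.785 is 45 degrees; stop at 1.4. No spring, hardly any friction: it falls shut when let go. With its handle about 0.36 kg (about 2 N at the handle). A clear pane in a dark frame, 200 mm from hinge to front edge, 240 wide, 8 thick.
- guard_hinge (a point): Middle of the guard's hinge line, 96 mm above the table, 100 mm along the mill box's +x from its origin. The hinge line is along the mill box's y.
- handle: Red bar handle of the guard, 10 mm diameter, along the hinge direction (its y), 100 mm clear between its arms. Origin: middle of the bar, 250 mm from the hinge line in the guard's plane: 96 mm above the table when shut, 273 at 45 degrees. It is 50 mm in front of the guard's edge: open fingers about 40 mm so that one passes between. The bar turns freely in its arms, so no tilting is needed.
- bur_jar: Small glass jar with a black cap, 48 mm diameter, 60 mm high, beyond the tray and box. Origin: centre of underside. Leave alone.
- screwdriver: Screwdriver, 160 mm long, lying to the right of the tray. Leave alone.
- clamp: Blue ring clamp, 70 x 45 mm block with a post and a black ball, 70 mm high, to the right of the work. Origin: centre of underside. Leave alone.
Not all that is in view belongs to the job. What is shaped like the blank but purple is not meant.

How it is judged:
By the outcome, as a careful person would: the job done as asked, in the order asked, and still so for the second after the job is handed in, while the arm keeps its last pose, push and grip.
It also fails if it takes over 48 s, if anything falls off the work surface, if the arm or the gripper's body presses on something with over 40 N, if the wrist force passes 120 N, or if a joint passes its speed limit or range.

## Working session

There is one attempt and no reset: what is moved stays moved. The work goes in short steps, Python scripts to look and compute and a tool call to move; the robot and the scene stay as the last step left them, time stands still between calls to the robot, and variables do not carry over. Pictures are saved under pics/ and viewed, at most 10 in all, crops included, and the job is handed in when it is done.

Besides the shell and the picture viewer there is one more tool, called after "Request:" as name(argument=value, ...), one argument or row to a line, values as JSON. arm_command: Moves the arm, as the interface text tells. Its arguments: {"type":"object","properties":{"series":{"type":"array"},"force":{"type":"number"}},"required":["series"]}

```bash
mkdir -p pics; ls
python3 - <<'E'
from plant import bot
import cv2,numpy as np,pickle
d={}
for n in("scene","top","wrist"):
    d[n]=bot.get_image(n); cv2.imwrite(f"pics/{n}0.png",d[n]["pixels"][:,:,::-1])
pickle.dump(d,open("d0.pkl","wb"))
for n in d: print(n,{k:np.round(v,3).tolist() for k,v in d[n].items() if k!="pixels"})
s=bot.state();print(s, bot.tcp_to_grasp)
E
```

```text
pics
scene {'fx': 450.727, 'fy': 450.727, 'cx': 325.627, 'cy': 239.296, 'k1': -0.004, 'R': [[-0.57, 0.822, 0.01], [0.557, 0.395, -0.73], [-0.604, -0.411, -0.683]], 't': [0.393, -0.197, 1.333]}
top {'fx': 473.616, 'fy': 473.616, 'cx': 319.689, 'cy': 241.621, 'k1': -0.09, 'R': [[0.015, -1.0, -0.021], [-0.992, -0.012, -0.125], [0.124, 0.022, -0.992]], 't': [-0.075, 0.575, 0.886]}
wrist {'fx': 427.596, 'fy': 427.596, 'cx': 318.932, 'cy': 247.619, 'k1': 0.014, 'R': [[0.355, -0.935, -0.002], [-0.887, -0.337, 0.316], [-0.296, -0.11, -0.949]], 't': [-0.725, -0.041, 0.383]}
{'clock': 0.15, 'joint_pos': array([63.85629501, 33.91623761,  2.76912701, 92.22006745, -1.90756554,
       54.01183781, -1.93200456]), 'qvel': array([-0.04006899, -0.17267034, -0.07761361, -0.30937532,  0.04257096,
       -0.0722756 ,  0.02887159]), 'tau': array([ 2.52774538e-03, -5.49246740e+01,  1.54896084e+00, -1.98454213e+01,
        9.50949878e-03,  5.63092588e-03,  4.76166946e-07]), 'position': array([ 0.25706237, -0.67720446,  0.23036796]), 'eef_rot': array([[ 9.34892362e-01,  3.54930589e-01, -7.40782457e-04],
       [ 3.54931342e-01, -9.34890967e-01,  1.61920498e-03],
       [-1.17845451e-04, -1.77670928e-03, -9.99998415e-01]]), 'wrist_force': array([0.9849777 , 0.08444317, 0.46291586]), 'wrist_torque': array([-0.02064469, -0.02287   ,  0.03923774]), 'grip_force': 0.0, 'grip_width': 1.0000725423029988} 0.0187
```

View pics/scene0.png

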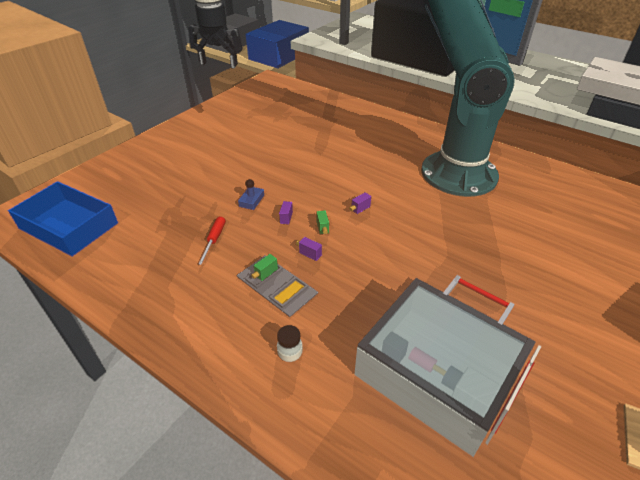

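View pics/top0.png

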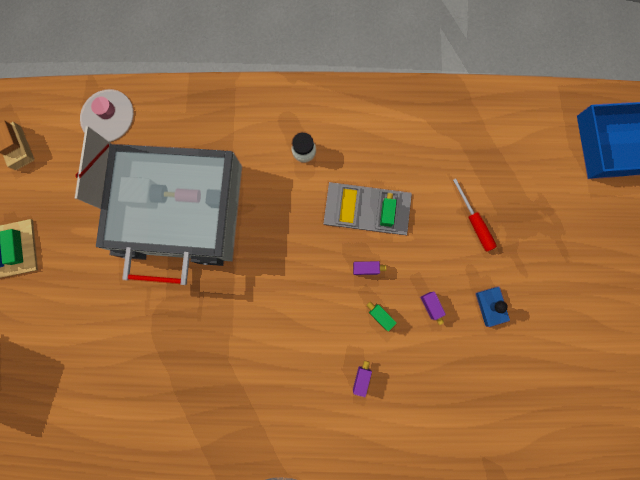

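The scene view shows the loose green blank at (322,221) and the tray at (277,286), with its yellow nest at (289,292). The handle bar runs from (460,279) to (511,305).

Candidates in the top view:
- Green block at (382,317), spigot at (371,306). It is loose, green and has a brass spigot, so it fits.
- Green block at (389,211). It is already in the nest, so it is the loaded one.
- Green thing at (10,246). It lies on a wooden board at the edge of the view.
- Purple ones at (366,268), (433,306) and (362,381). These are excluded by colour.

I'll confirm this in an enlarged crop.

Run:
```python
import cv2,numpy as np,pickle
d=pickle.load(open("d0.pkl","rb"))
def c(n,x,y,w,h,f): return cv2.resize(d[n]["pixels"][y:y+h,x:x+w,::-1],None,fx=f,fy=f,interpolation=cv2.INTER_CUBIC)
im=np.zeros((600,800,3),np.uint8)
im[:600,:400]=c("top",320,180,100,150,4)       # x4
im[:300,400:]=c("scene",235,200,100,75,4)
im[300:480,400:680]=c("top",115,235,80,50,4)[:180,:280]  if 0 else c("top",120,240,70,45,4)
im[480:600,400:600]=c("top",0,225,50,30,4)
im[480:600,600:800]=c("scene",235,265,100,60,2)
cv2.imwrite("pics/crop1.png",im)
```

```text
(no output)
```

View pics/crop1.png

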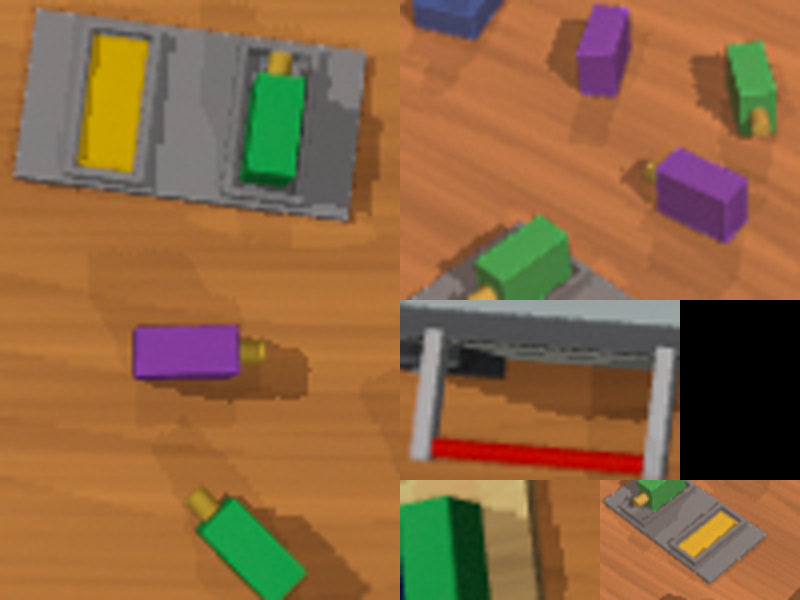

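The crop confirms the target: the green block at top (383,318) with its brass spigot at upper left, tip at about (369,303.5). The yellow nest is centred at (348.8,205.8), and the loaded spigot points up in the image (about +x). Next I triangulate.

```bash
cat > h.py <<'E'
import numpy as np
from scipy.optimize import least_squares
def ray(c,u,v):
    d=np.array([(u-c["cx"])/c["fx"],(v-c["cy"])/c["fy"]]);s=d.copy()
    for _ in range(10): s=d/(1+c["k1"]*(s@s))
    R=np.array(c["R"]);t=np.array(c["t"]);w=R.T@np.array([s[0],s[1],1]);return -R.T@t,w/np.linalg.norm(w)
def plane(c,u,v,z):
    o,w=ray(c,u,v);return o+w*(z-o[2])/w[2]
def tri(*obs):
    A=np.zeros((3,3));b=np.zeros(3);rs=[ray(*o) for o in obs]
    for o,w in rs: P=np.eye(3)-np.outer(w,w);A+=P;b+=P@o
    X=np.linalg.solve(A,b);return X,max(np.linalg.norm((np.eye(3)-np.outer(w,w))@(X-o)) for o,w in rs)
def proj(c,X):
    p=np.array(c["R"])@X+np.array(c["t"]);s=p[:2]/p[2];s=s*(1+c["k1"]*(s@s));return s*c["fx"]+[c["cx"],c["cy"]]
E
python3 - <<'E'
import pickle,numpy as np;from h import *
np.set_printoptions(precision=4,suppress=True)
d=pickle.load(open("d0.pkl","rb"));T=d["top"];S=d["scene"];W=d["wrist"]
print("tip",tri((T,369.2,303.5),(S,325.5,230.5)))
print("nest",tri((T,348.75,205.75),(S,289.5,292.5)))
print("h+",tri((T,128,276.75),(S,511,305))); print("h-",tri((T,180.75,281),(S,460,279)))
for n,u,v in(("blank top corner a",232,498),("b",305,570)): print(n,plane(T,320+u/4,180+v/4,.036))
print("tip",plane(T,369.2,303.5,.018)); 
for u,v in((95,33),(150,37),(135,173),(80,168)): print("y",plane(T,320+u/4,180+v/4,.0066))
print(proj(W,np.array([.37,-.15,0])))
E
```

```text
tip (array([ 0.4572, -0.1637,  0.0203]), np.float64(0.0012961699765015498))
nest (array([ 0.6537, -0.1231,  0.003 ]), np.float64(0.0013388285343174597))
h+ (array([0.4979, 0.2873, 0.0955]), np.float64(0.0028389990707470033))
h- (array([0.4925, 0.1845, 0.0979]), np.float64(0.0011370667691742407))
blank top corner a [ 0.4563 -0.1804  0.036 ]
b [ 0.4225 -0.2153  0.036 ]
tip [ 0.4579 -0.165   0.018 ]
y [ 0.6899 -0.1137  0.0066]
y [ 0.6881 -0.1417  0.0066]
y [ 0.6179 -0.1344  0.0066]
y [ 0.6202 -0.1067  0.0066]
[-385.2268 -247.6041]
```

The blank's yaw is about 46° and its origin about (0.435,-0.1875). The nest is at (0.654,-0.124) with yaw about -6°. The handle's middle is about (0.495,0.236,0.096). I'll hover above the blank first.

Request:
arm_command(
  series=[
    {"travel": [1.46,4.05,-0.67],"spin": 2.1,"gripper": 5},
    {"travel": [1.46,4.05,-0.67],"spin": 2.1,"gripper": 5},
    {"travel": [1.46,4.05,-0.67],"spin": 2.1,"gripper": 5},
    {"travel": [1.46,4.05,-0.67],"spin": 2.1,"gripper": 5},
    {"travel": [1.46,4.05,-0.67],"spin": 2.1,"gripper": 5},
    {"travel": [1.46,4.05,-0.67],"spin": 2.1,"gripper": 5},
    {"travel": [1.46,4.05,-0.67],"spin": 2.1,"gripper": 5},
    {"travel": [1.46,4.05,-0.67],"spin": 2.1,"gripper": 5},
    {"travel": [1.46,4.05,-0.67],"spin": 2.1,"gripper": 5},
    {"travel": [1.46,4.05,-0.67],"spin": 2.1,"gripper": 5},
  ],
  force=40,
)

```text
clock: 1.15
position: [0.4036, -0.2712, 0.1641]
eef_rot: [[0.745, 0.667, 0.0], [0.667, -0.745, -0.0], [0.0, 0.0, -1.0]]
wrist_force: [0.8, 0.5, -0.1]
grip_width: 0.585
grip_force: 0.0
```

Request:
arm_command(
  series=[
    {"travel": [1.46,4.05,-0.67],"spin": 2.1,"gripper": 5},
    {"travel": [1.46,4.05,-0.67],"spin": 2.1,"gripper": 5},
    {"travel": [0,0,0],"spin": 0,"gripper": 5},
    {"travel": [0,0,0],"spin": 0,"gripper": 5},
  ],
)

```text
clock: 1.55
position: [0.4328, -0.1907, 0.1508]
eef_rot: [[0.693, 0.721, -0.0], [0.721, -0.693, 0.0], [-0.0, -0.001, -1.0]]
wrist_force: [-0.5, 0.2, 0.3]
grip_width: 0.584
grip_force: 0.0
```

Run:
```python
from plant import bot
import cv2,numpy as np,pickle
c=bot.get_image("wrist");pickle.dump(c,open("d1.pkl","wb"));cv2.imwrite("pics/w1.png",c["pixels"][:,:,::-1])
from h import *
print(proj(c,np.array([.4575,-.1645,.018])),proj(c,np.array([.4353,-.1875,.036])))
```

```text
[317.14335318 179.02088047] [316.96645811 234.31547451]
```

View pics/w1.png

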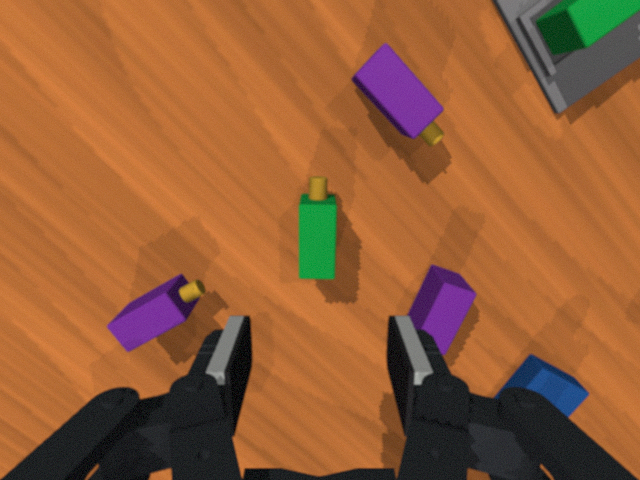

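The wrist view shows the blank's spigot tip at (318,178), where (317,179) was predicted. The wax top spans (300..337, 203..279), upright in the image, so it is aligned with the tool and centred between the fingers. I'll descend and grip.

Request:
arm_command(
  series=[
    {"travel": [0,0,-3.5],"spin": 0,"gripper": 5},
    {"travel": [0,0,-4],"spin": 0,"gripper": 5},
    {"travel": [0,0,-3.5],"spin": 0,"gripper": 5},
    {"travel": [0,0,-2],"spin": 0,"gripper": 5},
    {"travel": [0,0,-1.1],"spin": 0,"gripper": 5},
    {"travel": [0,0,0],"spin": 0,"gripper": 5},
    {"travel": [0,0,0],"spin": 0,"gripper": 1.5},
    {"travel": [0,0,0],"spin": 0,"gripper": 1.5},
    {"travel": [0,0,0],"spin": 0,"gripper": 1.5},
    {"travel": [0,0,0],"spin": 0,"gripper": 1.5},
  ],
  force=40,
)

```text
clock: 2.6
position: [0.4332, -0.1923, 0.0111]
eef_rot: [[0.695, 0.719, 0.002], [0.719, -0.695, -0.001], [0.001, 0.002, -1.0]]
wrist_force: [-0.3, 0.7, 7.2]
grip_width: 0.277
grip_force: 40.8
```

Request:
arm_command(
  series=[
    {"travel": [0,0,0],"spin": 0,"gripper": 1.5},
    {"travel": [0,0,0],"spin": 0,"gripper": 1.5},
    {"travel": [0,0,2],"spin": 0,"gripper": 1.5},
    {"travel": [0,0,3],"spin": 0,"gripper": 1.5},
    {"travel": [0,0,3],"spin": 0,"gripper": 1.5},
  ],
)

```text
clock: 3.1
position: [0.4321, -0.1916, 0.0909]
eef_rot: [[0.695, 0.719, -0.001], [0.719, -0.695, 0.0], [-0.0, -0.001, -1.0]]
wrist_force: [0.2, -0.4, -1.0]
grip_width: 0.274
grip_force: 39.8
```

Request:
arm_command(
  series=[
    {"travel": [2.17,0.68,0.3],"spin": -5.2,"gripper": 1.5},
    {"travel": [2.17,0.68,0.3],"spin": -5.2,"gripper": 1.5},
    {"travel": [2.17,0.68,0.3],"spin": -5.2,"gripper": 1.5},
    {"travel": [2.17,0.68,0.3],"spin": -5.2,"gripper": 1.5},
    {"travel": [2.17,0.68,0.3],"spin": -5.2,"gripper": 1.5},
    {"travel": [2.17,0.68,0.3],"spin": -5.2,"gripper": 1.5},
    {"travel": [2.17,0.68,0.3],"spin": -5.2,"gripper": 1.5},
    {"travel": [2.17,0.68,0.3],"spin": -5.2,"gripper": 1.5},
    {"travel": [2.17,0.68,0.3],"spin": -5.2,"gripper": 1.5},
    {"travel": [2.17,0.68,0.3],"spin": -5.2,"gripper": 1.5},
  ],
)

```text
clock: 4.1
position: [0.6499, -0.123, 0.1203]
eef_rot: [[0.994, -0.108, -0.0], [-0.108, -0.994, 0.0], [-0.0, -0.0, -1.0]]
wrist_force: [0.0, 0.2, -0.9]
grip_width: 0.275
grip_force: 39.8
```

Request:
arm_command(
  series=[
    {"travel": [0,0,0],"spin": 0,"gripper": 1.5},
    {"travel": [0,0,0],"spin": 0,"gripper": 1.5},
  ],
)

```text
clock: 4.3
position: [0.649, -0.1232, 0.1198]
eef_rot: [[0.995, -0.102, -0.001], [-0.102, -0.995, 0.0], [-0.001, -0.0, -1.0]]
wrist_force: [0.1, 0.1, -1.4]
grip_width: 0.274
grip_force: 39.8
```

Run:
```python
from plant import bot
import cv2,numpy as np,pickle
c=bot.get_image("wrist");pickle.dump(c,open("d2.pkl","wb"))
t=bot.get_image("top");pickle.dump(t,open("d2t.pkl","wb"))
im=c["pixels"][:,:,::-1].copy()
from h import *
print(bot.state()["position"],bot.state()["eef_rot"][:2,0])
for X in ((.654,-.124,.0066),): print(proj(c,np.array(X)))
cv2.imwrite("pics/w2.png",im)
```

```text
[ 0.64769416 -0.12433578  0.11960767] [ 0.99449241 -0.10478629]
[318.64073167 234.37588364]
```

View pics/w2.png

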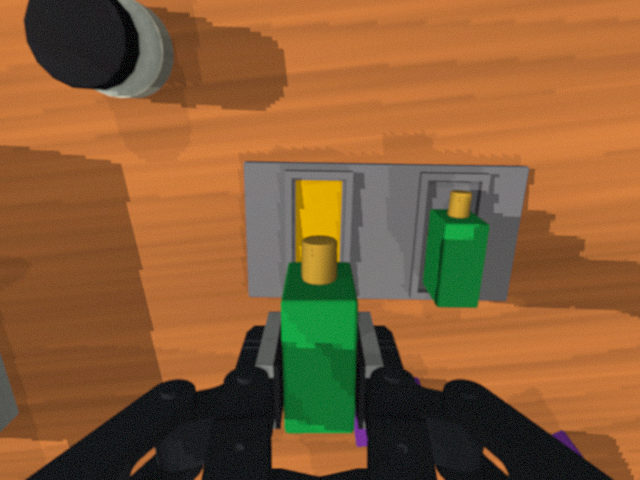

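Run:
```python
import pickle,numpy as np,cv2;from h import *
np.set_printoptions(precision=4,suppress=True)
c=pickle.load(open("d2.pkl","rb"));T=pickle.load(open("d0.pkl","rb"))["top"];t2=pickle.load(open("d2t.pkl","rb"))
a=plane(c,296,180,.0066);b=plane(c,343,180,.0066);print("yellow end",a,b,(a+b)/2)
print("tri",tri((c,296,180),(T,320+95/4,180+33/4)),tri((c,343,180),(T,320+150/4,180+37/4)))
print("L edge yaw, pts",plane(c,297,255,.0066),plane(c,341,235,.0066))
print("tray far corners",plane(c,244,162,.006),plane(c,527,167,.006))
for n,u,v in(("wax L top f",285,318),("R",355,318),("L b",284,432),("R b",355,430)): print(n,plane(c,u,v,.12+.025))
for n,u,v in(("wax L bot f",289,263),("R",350,263)): print(n,plane(c,u,v,.12-.011))
print("tip",plane(c,319,244,.12+.007))
cv2.imwrite("pics/t2.png",cv2.resize(t2["pixels"][170:270,300:430,::-1],None,fx=6,fy=6,interpolation=cv2.INTER_CUBIC))
```

```text
yellow end [ 0.6894 -0.114   0.0066] [ 0.6865 -0.1421  0.0066] [ 0.6879 -0.128   0.0066]
tri (array([ 0.6896, -0.1138,  0.0077]), np.float64(0.0001927376196152656)) (array([ 0.6872, -0.1417,  0.0106]), np.float64(0.0002565394757803121))
L edge yaw, pts [ 0.6418 -0.1089  0.0066] [ 0.6522 -0.1379  0.0066]
tray far corners [ 0.7031 -0.0844  0.006 ] [ 0.6827 -0.2518  0.006 ]
wax L top f [ 0.6695 -0.1153  0.145 ]
R [ 0.6673 -0.1369  0.145 ]
L b [ 0.6265 -0.1094  0.145 ]
R b [ 0.6249 -0.1336  0.145 ]
wax L bot f [ 0.6743 -0.1147  0.109 ]
R [ 0.6719 -0.1382  0.109 ]
tip [ 0.6866 -0.1276  0.127 ]
```

View pics/t2.png

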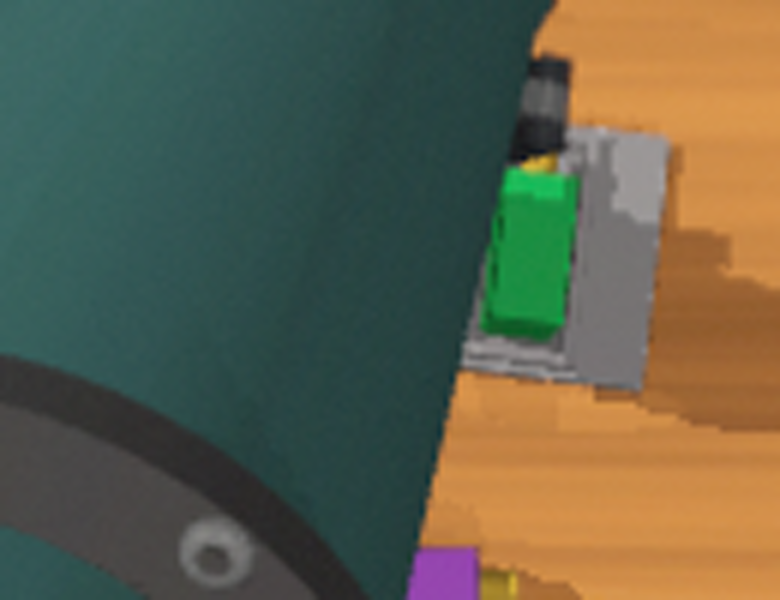

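The top view is now blocked by the arm, with only the loaded blank at crop (530,250) visible. In the wrist view the blank sits centred over the nest, with the yellow end at (296..343,180). I'll check its pitch in an enlarged crop.

Run:
```python
import pickle,cv2
c=pickle.load(open("d2.pkl","rb"))
cv2.imwrite("pics/w2c.png",cv2.resize(c["pixels"][225:445,250:390,::-1],None,fx=2.7,fy=2.7,interpolation=cv2.INTER_CUBIC))
g=c["pixels"][:,:,1].astype(int);r=c["pixels"][:,:,0].astype(int);b=c["pixels"][:,:,2]
for v in (268,275,290,305,315,320,330,360,400,425,430,434):
    m=((g[v]-r[v])>40).nonzero()[0];m=m[(m>260)&(m<380)];print(v,m.min() if len(m) else 0,m.max() if len(m) else 0, g[v,310])
```

```text
268 288 349 159
275 286 351 160
290 283 354 84
305 281 356 145
315 280 356 150
320 281 357 149
330 280 357 152
360 283 355 111
400 284 355 115
425 285 353 138
430 285 352 152
434 0 0 106
```

View pics/w2c.png

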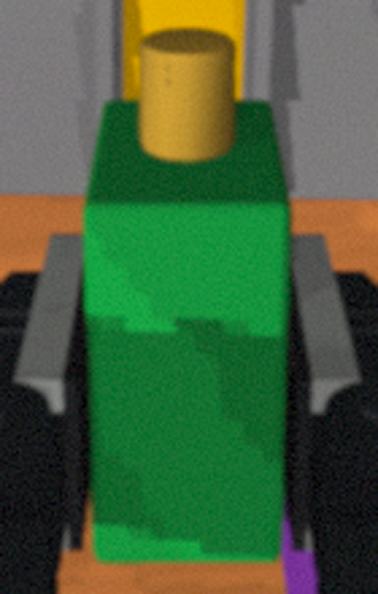

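Run:
```python
import pickle,numpy as np,cv2;from h import *
from scipy.spatial.transform import Rotation as Ro
np.set_printoptions(precision=4,suppress=True)
c=pickle.load(open("d2.pkl","rb"))
P=np.array([[18,12,36],[18,-12,36],[18,12,0],[18,-12,0],[-32,12,36],[-32,-12,36]])/1e3
U=np.array([[281,300],[357,300],[288.5,263],[350.5,263],[284.5,432.5],[353.5,432.5]])
def f(p): return np.concatenate([proj(c,p[:3]+Ro.from_euler('ZYX',p[3:]).apply(x))-u for x,u in zip(P,U)])
s=least_squares(f,[.653,-.124,.109,-.1,0,0]);print(s.x[:3],np.degrees(s.x[3:]),f(s.x).round(1))
```

```text
[ 0.6539 -0.1244  0.1059] [-5.8744  1.6176 -0.2627] [-0.1 -0.1  0.1  0.1  0.6 -0.1 -0.7 -0.1  0.1 -0.   0.   0.2]
```

The fitted blank pose is origin (0.6539,-0.1244), yaw -5.9°, pitch 1.6° and underside at 0.106. This lines up with the nest at (0.6542,-0.1244). I'll lower it.

Request:
arm_command(
  series=[
    {"travel": [0,0,-2.5],"spin": 0,"gripper": 1.5},
    {"travel": [0,0,-2.5],"spin": 0,"gripper": 1.5},
    {"travel": [0,0,-2],"spin": 0,"gripper": 1.5},
    {"travel": [0,0,-1.2],"spin": 0,"gripper": 1.5},
    {"travel": [0,0,-0.6],"spin": 0,"gripper": 1.5},
    {"travel": [0,0,-0.4],"spin": 0,"gripper": 1.5},
    {"travel": [0,0,-0.3],"spin": 0,"gripper": 1.5},
    {"travel": [0,0,0],"spin": 0,"gripper": 1.5},
  ],
)

```text
clock: 5.2
position: [0.6498, -0.1239, 0.0253]
eef_rot: [[0.994, -0.105, 0.001], [-0.105, -0.994, -0.0], [0.001, 0.0, -1.0]]
wrist_force: [0.1, -0.6, -0.7]
grip_width: 0.274
grip_force: 39.8
```

Request:
arm_command(
  series=[
    {"travel": [0,0,-0.2],"spin": 0,"gripper": 1.5},
    {"travel": [0,0,-0.1],"spin": 0,"gripper": 1.5},
    {"travel": [0,0,0],"spin": 0,"gripper": 1.5},
  ],
)

```text
clock: 5.5
position: [0.6496, -0.1237, 0.022]
eef_rot: [[0.995, -0.105, 0.0], [-0.105, -0.995, 0.0], [0.0, -0.0, -1.0]]
wrist_force: [0.8, 0.6, -1.0]
grip_width: 0.269
grip_force: 39.8
```

Request:
arm_command(
  series=[
    {"travel": [0,0,-0.2],"spin": 0,"gripper": 1.5},
    {"travel": [0,0,0],"spin": 0,"gripper": 1.5},
  ],
)

```text
clock: 5.7
position: [0.6493, -0.1237, 0.0197]
eef_rot: [[0.995, -0.105, -0.0], [-0.105, -0.995, 0.0], [-0.0, -0.0, -1.0]]
wrist_force: [0.3, 0.1, -1.4]
grip_width: 0.277
grip_force: 39.8
```

Request:
arm_command(
  series=[
    {"travel": [0,0,-0.1],"spin": 0,"gripper": 1.5},
    {"travel": [0,0,0],"spin": 0,"gripper": 1.5},
  ],
)

```text
clock: 5.9
position: [0.6494, -0.1238, 0.0188]
eef_rot: [[0.994, -0.105, -0.0], [-0.105, -0.994, 0.0], [-0.0, -0.0, -1.0]]
wrist_force: [-0.4, 0.7, -0.4]
grip_width: 0.272
grip_force: 39.8
```

Request:
arm_command(
  series=[
    {"travel": [0,0,-0.1],"spin": 0,"gripper": 1.5},
    {"travel": [0,0,-0.05],"spin": 0,"gripper": 1.5},
    {"travel": [0,0,0],"spin": 0,"gripper": 1.5},
  ],
)

```text
clock: 6.2
position: [0.6496, -0.1239, 0.0178]
eef_rot: [[0.994, -0.105, 0.0], [-0.105, -0.994, 0.0], [0.0, -0.0, -1.0]]
wrist_force: [-1.1, 0.2, 2.9]
grip_width: 0.27
grip_force: 40.2
```

Run:
```python
from plant import bot
s=bot.state();print(s["position"],s["wrist_force"])
```

```text
[ 0.64955982 -0.12387604  0.01775352] [-1.07174478  0.17408531  2.92857182]
```

Contact. I'll press slightly to level the blank, then release.

Request:
arm_command(
  series=[
    {"travel": [0,0,-0.1],"spin": 0,"gripper": 1.5},
    {"travel": [0,0,0],"spin": 0,"gripper": 1.5},
    {"travel": [0,0,0],"spin": 0,"gripper": 2.6},
    {"travel": [0,0,0],"spin": 0,"gripper": 3.2},
    {"travel": [0,0,0],"spin": 0,"gripper": 4.5},
    {"travel": [0,0,0],"spin": 0,"gripper": 4.5},
    {"travel": [0,0,2],"spin": 0,"gripper": 4.5},
    {"travel": [0,0,4],"spin": 0,"gripper": 4.5},
    {"travel": [0,0,4],"spin": 0,"gripper": 4.5},
    {"travel": [0,0,4],"spin": 0,"gripper": 4},
  ],
)

```text
clock: 7.2
position: [0.6491, -0.1237, 0.1574]
eef_rot: [[0.994, -0.105, -0.001], [-0.105, -0.994, 0.0], [-0.001, 0.0, -1.0]]
wrist_force: [0.9, 0.3, 0.1]
grip_width: 0.473
grip_force: 0.0
```

Run:
```python
from plant import bot
import cv2,numpy as np,pickle
c=bot.get_image("wrist");pickle.dump(c,open("d3.pkl","wb"));cv2.imwrite("pics/w3.png",c["pixels"][:,:,::-1])
```

```text
(no output)
```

View pics/w3.png

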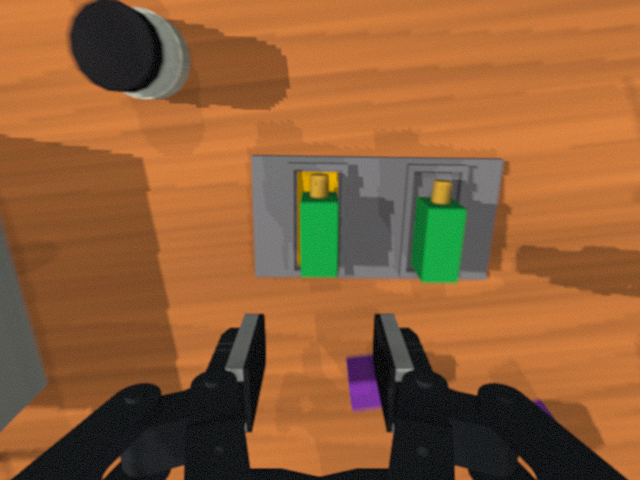

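The wrist view shows the blank standing in the nest: wax at (302..338, 203..276), spigot up at (319,185), parallel to the loaded one at (440,240). On to the handle.

Request:
arm_command(
  series=[
    {"travel": [-1.28,3.0,0.28],"spin": 7.75,"gripper": 4},
    {"travel": [-1.28,3.0,0.28],"spin": 7.75,"gripper": 4},
    {"travel": [-1.28,3.0,0.28],"spin": 7.75,"gripper": 4},
    {"travel": [-1.28,3.0,0.28],"spin": 7.75,"gripper": 4},
    {"travel": [-1.28,3.0,0.28],"spin": 7.75,"gripper": 4},
    {"travel": [-1.28,3.0,0.28],"spin": 7.75,"gripper": 4},
    {"travel": [-1.28,3.0,0.28],"spin": 7.75,"gripper": 4},
    {"travel": [-1.28,3.0,0.28],"spin": 7.75,"gripper": 4},
    {"travel": [-1.28,3.0,0.28],"spin": 7.75,"gripper": 4},
    {"travel": [-1.28,3.0,0.28],"spin": 7.75,"gripper": 4},
  ],
)

```text
clock: 8.25
position: [0.5208, 0.1772, 0.1843]
eef_rot: [[0.312, 0.95, 0.0], [0.95, -0.312, -0.0], [-0.0, 0.0, -1.0]]
wrist_force: [1.0, 0.1, -0.6]
grip_width: 0.462
grip_force: 0.0
```

Request:
arm_command(
  series=[
    {"travel": [-1.28,3.0,0.28],"spin": 7.75,"gripper": 4},
    {"travel": [-1.28,3.0,0.28],"spin": 7.75,"gripper": 4},
    {"travel": [0,0,0],"spin": 0,"gripper": 4},
    {"travel": [0,0,0],"spin": 0,"gripper": 4},
  ],
)

```text
clock: 8.65
position: [0.4956, 0.2367, 0.1898]
eef_rot: [[0.052, 0.999, -0.0], [0.999, -0.052, 0.0], [-0.0, -0.0, -1.0]]
wrist_force: [0.3, 0.7, -0.4]
grip_width: 0.47
grip_force: 0.0
```

Run:
```python
from plant import bot
import cv2,numpy as np,pickle
c=bot.get_image("wrist");pickle.dump(c,open("d4.pkl","wb"));cv2.imwrite("pics/w4.png",c["pixels"][:,:,::-1])
from h import *
for X in ((.4979,.2873,.0955),(.4925,.1845,.0979)): print(proj(c,np.array(X)))
print(bot.state()["joint_pos"])
```

```text
[317.06116672 162.67745339]
[317.17734528 330.61501953]
[-20.28568619  24.93650191 -13.02978989 116.62832511   8.6766751
  39.36199034 -41.95995067]
```

View pics/w4.png

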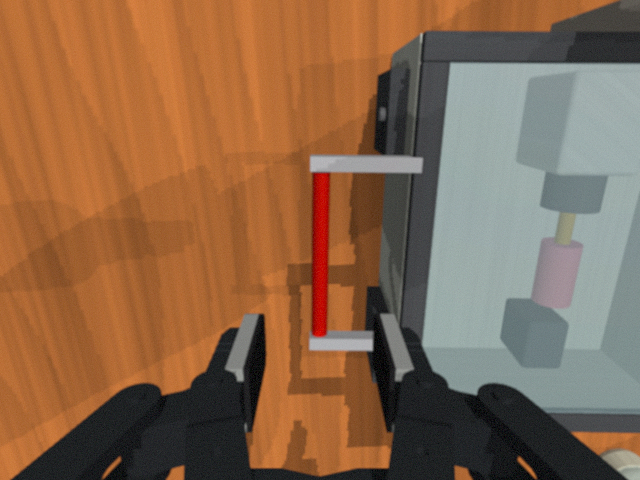

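The wrist view shows the bar from (321,172) to (319.5,335), about 3 px right of the prediction. So x needs +2 mm; the yaw is fine. The frame edge at x≈405 leaves room for the finger. I'll descend over the bar and grip.

Request:
arm_command(
  series=[
    {"travel": [0.2,0,-2.5],"spin": 0,"gripper": 4},
    {"travel": [0,0,-3],"spin": 0,"gripper": 4},
    {"travel": [0,0,-3],"spin": 0,"gripper": 4},
    {"travel": [0,0,-1.8],"spin": 0,"gripper": 4},
    {"travel": [0,0,-1.0],"spin": 0,"gripper": 4},
    {"travel": [0,0,0],"spin": 0,"gripper": 4},
  ],
)

```text
clock: 9.3
position: [0.4977, 0.2344, 0.0757]
eef_rot: [[0.055, 0.998, -0.002], [0.998, -0.055, -0.002], [-0.002, -0.002, -1.0]]
wrist_force: [-0.7, 0.6, -0.1]
grip_width: 0.471
grip_force: 0.0
```

Request:
arm_command(
  series=[
    {"travel": [0,0,0],"spin": 0,"gripper": 0.2},
    {"travel": [0,0,0],"spin": 0,"gripper": 0.2},
    {"travel": [0,0,0],"spin": 0,"gripper": 0.2},
    {"travel": [0,0,0],"spin": 0,"gripper": 0.2},
    {"travel": [0,0,0],"spin": 0,"gripper": 0.2},
    {"travel": [0,0,0],"spin": 0,"gripper": 0.2},
  ],
  force=60,
)

```text
clock: 9.9
position: [0.4961, 0.2363, 0.0778]
eef_rot: [[0.053, 0.999, -0.002], [0.999, -0.053, -0.001], [-0.001, -0.002, -1.0]]
wrist_force: [-5.0, 0.3, 5.0]
grip_width: 0.093
grip_force: 58.7
```

Request:
arm_command(
  series=[
    {"travel": [0,-0.01,2.18],"spin": 0,"gripper": 0.2},
    {"travel": [0.23,-0.02,2.16],"spin": 0,"gripper": 0.2},
    {"travel": [0.45,-0.03,2.13],"spin": 0,"gripper": 0.2},
    {"travel": [0.66,-0.04,2.08],"spin": 0,"gripper": 0.2},
    {"travel": [0.83,-0.05,2.01],"spin": 0,"gripper": 0.2},
    {"travel": [1.0,-0.06,1.94],"spin": 0,"gripper": 0.2},
    {"travel": [1.17,-0.07,1.84],"spin": 0,"gripper": 0.2},
    {"travel": [1.33,-0.08,1.73],"spin": 0,"gripper": 0.2},
    {"travel": [1.47,-0.08,1.61],"spin": 0,"gripper": 0.2},
    {"travel": [0,0,0],"spin": 0,"gripper": 0.2},
  ],
)

```text
clock: 10.9
position: [0.5718, 0.2316, 0.2573]
eef_rot: [[0.055, 0.998, 0.005], [0.998, -0.055, 0.001], [0.002, 0.005, -1.0]]
wrist_force: [-3.5, -0.2, 0.9]
grip_width: 0.092
grip_force: 59.3
```

Run:
```python
from plant import bot
import cv2,numpy as np,pickle
d={n:bot.get_image(n) for n in("scene","top")};pickle.dump(d,open("d5.pkl","wb"))
im=np.zeros((600,800,3),np.uint8)
im[:,:400]=cv2.resize(d["top"]["pixels"][90:315,70:220,::-1],(400,600),interpolation=cv2.INTER_CUBIC)
im[:,400:]=cv2.resize(d["scene"]["pixels"][190:460,365:545,::-1],(400,600),interpolation=cv2.INTER_CUBIC)
cv2.imwrite("pics/c5.png",im)
s=bot.state();print(s["position"],s["wrist_force"],s["grip_width"],s["grip_force"])
```

```text
[0.56931666 0.2317237  0.25485922] [-3.52697138 -0.04409249  1.48419803] 0.09505646630428143 59.31832194328308
```

View pics/c5.png

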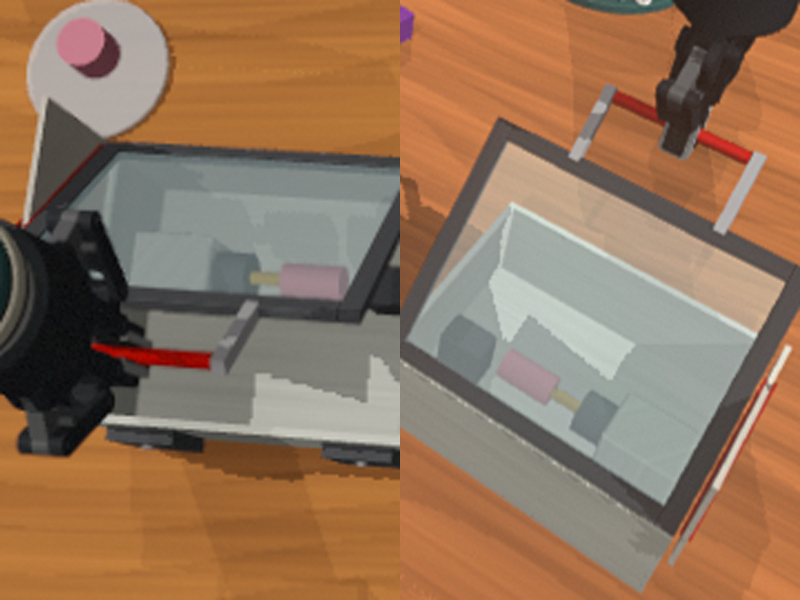

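The crops show the guard raised with the bar still between the fingers: top crop (212,362), scene crop ends (615,95) and (752,157). I'll check the angle by triangulating the free bar end.

Run:
```python
import pickle,numpy as np;from h import *
from plant import bot
d=pickle.load(open("d5.pkl","rb"));X,e=tri((d["top"],149.5,225.7),(d["scene"],461.8,232.8));print(X,e)
X0=np.array([.4945,.1845,.096]);H=X0+.25*np.array([.998,-.058,0])
v=H-X;print("angle",np.degrees(np.arctan2(X[2]-.096,v[:2]@[.998,-.058])))
s=bot.state();g=s["position"]-[.4961,.2363,.0778];print("arm angle",np.degrees(np.arcsin(g[2]/.25)),np.degrees(np.arccos(1-g[:2]@[.998,-.058]/.25)))
```

```text
[0.5666782  0.17923163 0.27376871] 0.0004721865249632224
angle 45.04291771920119
arm angle 45.091644445324484 45.03640252072997
```

Request:
arm_command(
  series=[
    {"travel": [0,0,0],"spin": 0,"gripper": 0.2},
    {"travel": [0,0,0],"spin": 0,"gripper": 0.2},
    {"travel": [0,0,0],"spin": 0,"gripper": 0.2},
    {"travel": [0,0,0],"spin": 0,"gripper": 0.2},
  ],
)

```text
clock: 11.4
position: [0.5679, 0.2318, 0.2534]
eef_rot: [[0.052, 0.999, -0.003], [0.999, -0.052, -0.001], [-0.001, -0.003, -1.0]]
wrist_force: [-5.5, -0.2, 3.3]
grip_width: 0.093
grip_force: 59.4
```

The angle is 45° by both camera and arm, and it holds steady. I'm handing in.

```bash
python3 -c "
from plant import bot
print(bot.hand_in())"
```

```text
the job is handed in; nothing more can be done
None
```

The loose green blank stands in the yellow-floored nest with its spigot pointing the same way as the loaded one. The guard is held by its red handle at about 45° and the job is handed in, at about 11.5 s on the clock; the hand-in returned no verdict.

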